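Tip a tube carton over the lip into its bench holder

TASK

The carton of sample tubes lies flat on the lab bench, tear-out panel down, in front of its sheet-steel holder. Push it up square against the holder's front lip and, pushing high on the carton, tip it over the lip onto its long side so that the tear-out panel faces out of the holder; then push it home until it drops down behind the lip and stands there upright. Go gently: the carton is thin board, so never press on it with more than 20 N; and leave the other things on the bench where they are.

Things in the scene. Friction and masses are not known exactly. Their poses are not given: they have to be found in the camera images.
- carton: closed brown cardboard carton of sample tubes, 100 mm (its x) by 210 (y) by 75 (z), 0.45 to 0.75 kg, centre of mass in its middle; too wide to grasp. Origin: centre of the 100 x 210 face with the oval perforated tear-out panel, on the bench at the start. z points into the carton (up at the start), x roughly towards the holder. Loaded correctly, its x points down and z into the holder.
- push_edge (a point): middle of the carton's upper long edge away from the holder (carton x -50, z 75 mm). Pushed level 10 to 25 mm below it the carton slides (1 to 6 N), then tips over the lip (5 to 9 N); lower down it takes more. Follow it round the lip, creeping up the face: sliding down the face jams it. Past about 60 degrees it falls over by itself and leans 5 degrees back, still lying on the lip.
- holder: fixed sheet-steel tray, screwed to the bench. Origin: bench height, middle of the front lip's outer face. x points level into the holder (the way to push), y along the lip, z up. Floor 4 mm above the bench; low cheeks (22 mm high, from x = 22 mm) at the ends, 240 mm apart. Carton seated: its origin at x 4 to 7.5 mm, z 54 mm, y within 15 mm of 0; still on the lip: z 59 to 60 mm.
- lip_top (a point): middle of the front lip's rounded, rubber-trimmed top edge, 10 mm above the bench; the lip is 4 mm thick (holder x 0 to 4 mm) and 240 mm long; the carton tips over it. Once tipped, the carton takes 4 to 8 N to slide on over the lip into the holder, best pushed low; then it meets the back plate and its front drops 6 mm behind the lip.
- back_plate (a point): middle of the top edge of the back plate's inner face, at holder x = 82.5 mm, 30 mm above the bench: 78.5 mm behind the lip, for the carton's 75 mm. The back plate is rigid.
- tube_rack: bystander: flat yellow tube rack, 235 x 85 x 22 mm, origin at the centre of its underside
- tip_box: bystander: blue pipette-tip box with lid, 89 x 126 x 79 mm, origin at the centre of its underside
- jar: bystander: round jar with white lid, 90 mm diameter, 105 mm high, origin at the centre of its underside
Things that resemble listed ones, but are neither listed nor needed, are in the scene too. Of the things that look like the carton, the larger one is meant.

How it is judged:
By the outcome, as a careful person would: the job done as asked, in the order asked, and still so for the second after the job is handed in, with the robot touching nothing.
It also fails if it takes over 69 s, if anything falls off the work surface, if the arm or the gripper's body presses on something with over 40 N, if the wrist force passes 120 N, or if a joint passes its speed limit or range.

ROBOT

A 6-joint arm with a two-finger parallel gripper is mounted at the origin on the work surface. World frame = base frame: x ahead of the robot, y to its left, z up, the work surface at z = 0. Lengths are in m, angles in rad, forces in N, time in s.
With the tool pointing down it reaches from about 0.25 to 0.775 m from the base axis. Payload 4 kg.
Tool frame: the origin (TCP) lies between the finger pads; the fingertips stand 14 mm ahead of it and the grasp point (between the pads) lies 5 mm behind it (robot.nose_length is the distance from the TCP to the fingertips, in m); z points along the fingers, y is the direction in which the jaws open and shut (so a half turn about z gives the same grasp; the last joint's range is limited). The gripper opens to 94 mm and grips with 3 to 60 N. Pads are 16 mm wide; open, the fingers measure 119 mm over their backs; the gripper's body (75 mm by 177 mm) begins 78 mm behind the grasp point.
Start: joints at [-1.369, 0.087, 1.371, -0, 1.684, -0.103], TCP at [0.165, -0.525, 0.22] pointing down, gripper open.
Joint ranges: [-3.1, 3.1], [-0.76, 2.03], [0.27, 2.55], [-1.08, 4.22], [0.17, 2.65], [-2.57, 2.57]. Speed limits (rad/s): [2.79, 2.79, 3.14, 3.14, 3.14, 3.14].

INTERFACE

Orientations are given as [roll, pitch, yaw] about the fixed x, y, z axes, in that order (R = Rz(yaw) Ry(pitch) Rx(roll)).
In Python, from bench import robot, eyes, finder gives the robot as it stands.
- The arm moves only by the tool play_rows, never from a script. Its argument "rows" is a list of rows, each an object with "linear": the shift along the tool's x, y, z in cm, a list of three; "spin": the turn about the tool's z in degrees. A call has 1 to 12 rows; each row shifts and turns the commanded pose from where the row before left it, along the tool's axes as they then stand; what a row does not reach is not made up. A row lasts 1/12 s, in which the tool goes at most 41.7 mm and 7.16 degrees, less where a joint would pass 70% of its speed; a pose out of reach is approached as far as the arm can. A call with a gripper value outside its range is refused whole. "claw" is the finger opening in cm, from 0 to 9.4, set as the call begins (left out, the last holds). The fingers move at their own pace and stop on an object; the grip force is fixed at half the most. Time passes only in rows, so rows that do not move let the fingers close. It gives the time, the measured TCP pose, the force and the opening at its end, in the units of the state.
- robot.get_obs(): the state, without advancing time (a new reading comes with each control period).
- eyes.snapshot(name): name is "scene" or "top" or "wrist"; returns a dict with "frame" (420x560x3 uint8, red, green, blue), "fx", "fy", "cx", "cy" (pixels), "rvec" (rotation vector, rad) and "tvec" (3), from world to camera coordinates, as OpenCV has them; the wrist camera has in their place "mount" (4x4, takes a point from camera to tool coordinates, whose origin is the TCP and whose axes are the flange's). Camera axes: x right, y down, z forward; pixel columns grow to the right and rows downward; lengths in m; the calibration is good to about 2 mm. The wrist camera is an equidistant fisheye: a pixel r from the principal point sees the ray r / f radians off the axis. A picture is of the moment at which its call begins: read the wrist's pose just before it. There is no depth.
- robot.close_job(): hands the job in, once; it reports no verdict.
Trained networks look in a picture, given as the dict that the camera call returned (one of the last four; its "shot" number tells which), for a name from the list of things; names that differ only in an ending like _2 or _b are one class to them, and where a whole thing is asked for, a point or a joint stands for the part that bears it (a point fixed in the world has none). Each returns a list of dicts, best first, with "conf" (0 to 1); they miss things now and then, are a little off and sometimes report something else, mostly with a low value. They report only what shows in the picture. A call takes as long as a camera call. They do not tell look-alikes from the thing itself.
- finder.silhouettes(picture, name): "pixels" (420x560 bool, what is visible of it) and "box" ([centre column, centre row, width, height] in pixels, round what is visible of it).
The state is a dict: "time": time; "joint_positions": joint angles; "qvel": joint speeds; "joint_torque": joint torques, N m; "tool_pos": TCP position; "ee_rot": TCP orientation; "wrist_force": force on the tool from outside, world axes, zero at the start; "wrist_torque": the same for the moment, N m; "width": finger opening in m.
Only numpy, scipy, OpenCV 4.12 (cv2) and the standard library are available. Lean on these libraries where they do the work, as an engineer would, in place of code of your own. Each camera call takes 0.05 s, during which the arm holds its last target. There are 200 camera calls.

## Working session

There is one attempt and no reset: what is moved stays moved. The work goes in short steps, Python scripts to look and compute and a tool call to move; the robot and the scene stay as the last step left them, time stands still between calls to the robot, and variables do not carry over. Pictures are saved under pics/ and viewed, about 8 in all and at most 12, crops included, and the job is handed in when it is done.

Besides the shell and the picture viewer there is one more tool, called after "Call:" as name([rows], argument=value, ...), one row to a line, values as JSON. play_rows: Moves the arm, as the interface text tells. Its arguments: {"type":"object","properties":{"rows":{"type":"array"},"claw":{"type":"number"}},"required":["rows"]}

```bash
ls; mkdir -p pics; cat > h.py <<'E'
import numpy as np, cv2
from bench import robot, eyes, finder
def save(p,n): cv2.imwrite('pics/'+n,np.ascontiguousarray(p['frame'][:,:,::-1]))
def ray(p,u,v):
    R=cv2.Rodrigues(np.array(p['rvec'],float))[0]; t=np.array(p['tvec'],float)
    d=R.T@np.array([(u-p['cx'])/p['fx'],(v-p['cy'])/p['fy'],1.]); return -R.T@t,d
def onz(p,u,v,z):
    o,d=ray(p,u,v); return o+d*(z-o[2])/d[2]
def proj(p,P):
    K=np.array([[p['fx'],0,p['cx']],[0,p['fy'],p['cy']],[0,0,1.]])
    return cv2.projectPoints(np.array(P,float).reshape(-1,3),np.array(p['rvec'],float),np.array(p['tvec'],float),K,None)[0][:,0]
E
python3 - <<'E'
from h import *
ims=[]
for n in ['top','scene']:
    p=eyes.snapshot(n); ims.append(p['frame'])
    o,d=ray(p,280,210); print(n,o,d,p['fx'])
    for k in ['carton','holder','tube_rack','tip_box','jar']:
        for s in finder.silhouettes(p,k):
            print(k,round(s['conf'],2),np.round(s['box']), np.round(onz(p,s['box'][0],s['box'][1],0),3))
    save(p,n+'0.png')
print(robot.get_obs())
E
```

```text
pics
top [0.43599637 0.05067655 0.9996067 ] [ 0.20585267 -0.00855912 -0.97860826] 419.7643044379714
carton 0.65 [286. 150.  68.  55.] [0.799 0.024 0.   ]
carton 0.58 [262. 242.  61.  95.] [0.57  0.086 0.   ]
holder 0.6 [335. 240.  49. 118.] [ 0.569 -0.087  0.   ]
holder 0.19 [456. 300.  60.  41.] [ 0.423 -0.364  0.   ]
tube_rack 0.81 [125. 254.  47. 103.] [0.549 0.413 0.   ]
tip_box 0.71 [450. 217.  56.  62.] [ 0.618 -0.372  0.   ]
jar 0.94 [456. 298.  56.  46.] [ 0.426 -0.364 -0.   ]
scene [1.76410254 0.16428025 1.05879175] [-0.77340059 -0.07076642 -0.63022062] 528.436164565645
carton 0.57 [292. 225.  34.  66.] [0.534 0.09  0.   ]
carton 0.54 [236. 230.  44.  65.] [ 0.577 -0.077  0.   ]
holder 0.67 [234. 229.  37.  64.] [ 0.572 -0.084  0.   ]
holder 0.19 [168. 179.  28.  44.] [ 0.346 -0.353  0.   ]
tube_rack 0.6 [400. 236.  36.  56.] [0.544 0.418 0.   ]
tip_box 0.79 [147. 218.  42.  45.] [ 0.558 -0.361  0.   ]
jar 0.77 [167. 178.  26.  43.] [ 0.344 -0.355  0.   ]
{'time': 0.6, 'joint_positions': array([-1.36908517e+00,  8.71568762e-02,  1.37070810e+00, -1.91177977e-06,
        1.68359682e+00, -1.03086765e-01]), 'qvel': array([ 0.00141993, -0.0020474 , -0.00017328, -0.00266391,  0.00200234,
       -0.00079751]), 'joint_torque': array([-4.02663900e-04, -3.39779162e+01, -3.02417207e+01,  7.18179834e-02,
        2.36548047e-02, -3.09154942e-06]), 'tool_pos': array([ 0.16505962, -0.52466063,  0.21952535]), 'ee_rot': array([3.14146269e+00, 1.53553321e-05, 3.04797705e-01]), 'wrist_force': array([-0.15349605, -1.66412901,  0.47225958]), 'wrist_torque': array([ 0.02534324, -0.02612232,  0.01620541]), 'width': 0.09419826800863518}
```

```bash
python3 - <<'E'
import cv2
a=cv2.imread('pics/top0.png'); cv2.imwrite('pics/a.png',cv2.resize(a,(800,600),interpolation=cv2.INTER_CUBIC))
cv2.imwrite('pics/b.png',cv2.resize(a[170:320,210:370],(800,750),interpolation=cv2.INTER_CUBIC)[:600*750//600])
c=cv2.resize(a[180:300,210:370],(800,600),interpolation=cv2.INTER_CUBIC);cv2.imwrite('pics/b.png',c)
E
```

```text
(no output)
```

View pics/a.png

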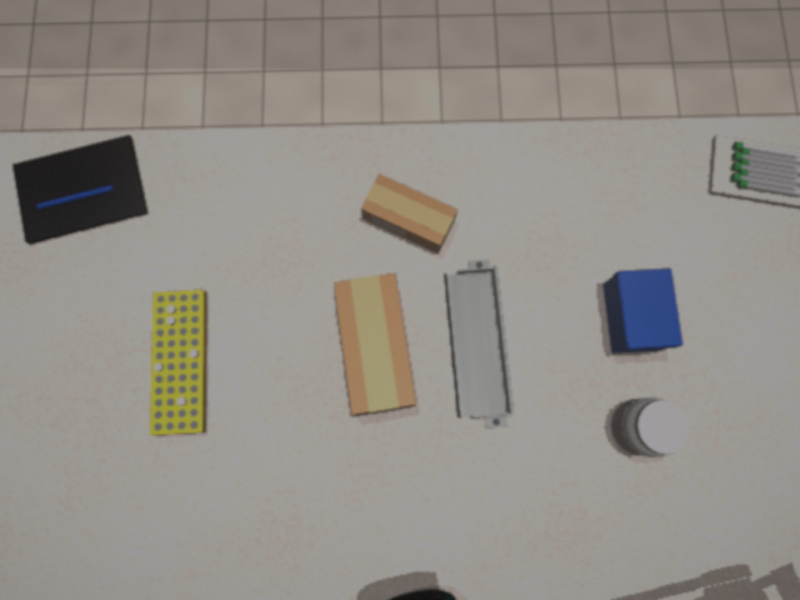

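View pics/b.png

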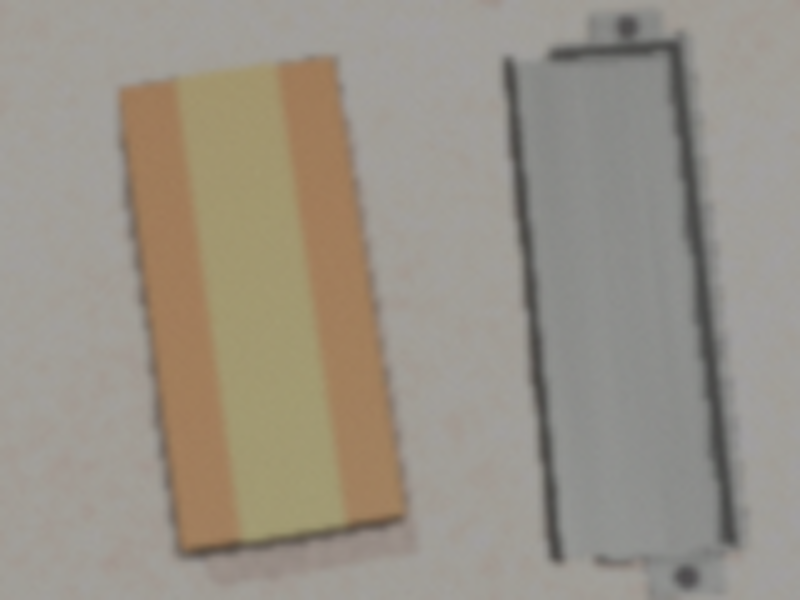

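Shows: the large carton (800-view pixel 375,345; lying flat, striped top) left of the holder (478,345, lip on its left side); the look-alike is the small carton at (410,212). The larger one is meant. Rack (180,362), tip box (648,310) and jar (655,428) are clear of the path.

```bash
python3 - <<'E'
from h import *
p=eyes.snapshot('top')
f=lambda u,v,z: onz(p,210+u/5-.4,180+v/5-.4,z)
c=[f(*q,.075) for q in [(122,88),(335,58),(405,517),(182,551)]]
for q in c: print(np.round(q,4))
print('centre',np.mean(c,0), [np.linalg.norm(c[i]-c[(i+1)%4]) for i in range(4)])
e=c[3]-c[0]; g=c[2]-c[1]; 
for v in (e,g,c[1]-c[0],c[2]-c[3]): print('ang',np.degrees(np.arctan2(v[1],v[0])))
l=[f(*q,.01) for q in [(504,58),(552,560)]]; b=[f(*q,.03) for q in [(672,48),(727,545)]]
print('lip',l,np.linalg.norm(l[1]-l[0]),np.mean(l,0)); print('back',b,np.mean(b,0))
for v in (l[1]-l[0],b[1]-b[0]): print('ang',np.degrees(np.arctan2(v[1],v[0])))
L=np.mean(l,0);a=l[0]-l[1];a/=np.linalg.norm(a); n=np.array([a[1],-a[0],0])
n*= 1 if n@(np.mean(b,0)-L)>0 else -1
print('n',n,'yaw',np.degrees(np.arctan2(n[1],n[0])),'back dist',(b[0]-L)@n,(b[1]-L)@n,'carton rel',[( (q-L)@n,(q-L)@a) for q in c])
E
```

```text
[0.6625 0.146  0.075 ]
[0.6743 0.0492 0.075 ]
[0.4677 0.0235 0.075 ]
[0.4555 0.1206 0.075 ]
centre [0.56501022 0.08482409 0.075     ] [np.float64(0.09743023903961212), np.float64(0.2081830885010022), np.float64(0.0978627717195445), np.float64(0.208596956494015)]
ang -173.01348187331772
ang -172.89455051458816
ang -83.07994874963411
ang -82.83708454443718
lip [array([ 0.68911259, -0.03301486,  0.01      ]), array([ 0.4485777 , -0.04603474,  0.01      ])] 0.24088701048371913 [ 0.56884514 -0.0395248   0.01      ]
back [array([ 0.68703302, -0.11166342,  0.03      ]), array([ 0.45309398, -0.12406856,  0.03      ])] [ 0.5700635  -0.11786599  0.03      ]
ang -176.90166923353866
ang -176.96460676782584
n [ 0.05404972 -0.99853825  0.        ] yaw -86.90166923353867 back dist 0.07842119520067786 0.07816385984875146 carton rel [(np.float64(-0.1801543852422488), np.float64(0.10359247950593299)), (np.float64(-0.08294080449875109), np.float64(0.1100864150109567)), (np.float64(-0.06839288374615918), np.float64(-0.09758774404498463)), (np.float64(-0.16600950964635736), np.float64(-0.1045243452654985))]
```

Call:
play_rows([
  {"linear": [0, 0, 0], "spin": -6.87},
  {"linear": [0, 0, 0], "spin": -6.87},
  {"linear": [0, 0, 0], "spin": -6.87},
  {"linear": [0, 0, 0], "spin": -6.87},
  {"linear": [0, 0, 0], "spin": -6.87},
  {"linear": [0, 0, 0], "spin": -6.87},
  {"linear": [0, 0, 0], "spin": -6.87},
  {"linear": [0, 0, 0], "spin": -6.87},
  {"linear": [0, 0, 0], "spin": -6.87},
  {"linear": [0, 0, 0], "spin": -6.87},
  {"linear": [0, 0, 0], "spin": -6.87},
  {"linear": [0, 0, 0], "spin": 0},
])

```text
time: 1.65
tool_pos: [0.1651, -0.5247, 0.2196]
ee_rot: [3.142, 0.0, 1.626]
wrist_force: [-0.5, 0.7, 0.2]
width: 0.0937
```

Call:
play_rows([
  {"linear": [3.1, 1.96, 0], "spin": 0},
  {"linear": [3.1, 1.96, 0], "spin": 0},
  {"linear": [3.1, 1.96, 0], "spin": 0},
  {"linear": [3.1, 1.96, 0], "spin": 0},
  {"linear": [3.1, 1.96, 0], "spin": 0},
  {"linear": [3.1, 1.96, 0], "spin": 0},
  {"linear": [3.1, 1.96, 0], "spin": 0},
  {"linear": [3.1, 1.96, 0], "spin": 0},
  {"linear": [3.1, 1.96, 0], "spin": 0},
  {"linear": [3.1, 1.96, 0], "spin": 0},
  {"linear": [3.1, 1.96, 0], "spin": 0},
], claw=9.4)

```text
time: 2.57
tool_pos: [0.3628, -0.1711, 0.2199]
ee_rot: [3.141, 0.001, 1.62]
wrist_force: [0.1, -0.9, -0.6]
width: 0.094
```

Call:
play_rows([
  {"linear": [3.1, 1.96, 0], "spin": 0},
  {"linear": [3.1, 1.96, 0], "spin": 0},
  {"linear": [3.1, 1.96, 0], "spin": 0},
  {"linear": [3.1, 1.96, 0], "spin": 0},
  {"linear": [3.1, 1.96, 0], "spin": 0},
  {"linear": [3.1, 1.96, 0], "spin": 0},
  {"linear": [3.1, 1.96, 0], "spin": 0},
  {"linear": [3.1, 1.96, 0], "spin": 0},
  {"linear": [3.1, 1.96, 0], "spin": 0},
  {"linear": [3.1, 1.96, 0], "spin": 0},
  {"linear": [3.1, 1.96, 0], "spin": 0},
  {"linear": [0, 0, 0], "spin": 0},
])

```text
time: 3.57
tool_pos: [0.5611, 0.1844, 0.2175]
ee_rot: [-3.14, -0.002, 1.626]
wrist_force: [-0.0, 0.7, 0.5]
width: 0.094
```

Call:
play_rows([
  {"linear": [0, 0, 3.7], "spin": 0},
  {"linear": [0, 0, 3.7], "spin": 0},
  {"linear": [0, 0, 3.7], "spin": 0},
  {"linear": [0, 0, 3.7], "spin": 0},
  {"linear": [0, 0, 0], "spin": 0},
  {"linear": [-0.6, 0, 0], "spin": 0},
  {"linear": [-0.6, 0, 0], "spin": 0},
  {"linear": [-0.6, 0, 0], "spin": 0},
  {"linear": [-0.4, 0, 0], "spin": 0},
  {"linear": [0, 0, 0], "spin": 0},
])

```text
time: 4.4
tool_pos: [0.5624, 0.1562, 0.0743]
ee_rot: [3.137, -0.0, 1.622]
wrist_force: [-0.4, 0.4, 0.5]
width: 0.0936
```

```bash
python3 - <<'E'
from h import *
ims=[]
print(robot.get_obs()['wrist_force'])
p=eyes.snapshot('scene'); w=eyes.snapshot('wrist')
A=cv2.resize(p['frame'][150:310,200:360],(600,600),interpolation=cv2.INTER_CUBIC)
print(w['fx'],w['cx'],w['cy'],w['mount'])
save({'frame':A},'c.png'); save(w,'w.png')
E
```

```text
[-0.42056347  0.43829491  0.45868912]
325.19226210127806 276.38832287124535 209.2367950317163 [[ 1.36838773e-03 -9.64147054e-01 -2.65365006e-01  7.73458441e-02]
 [ 9.99998800e-01  1.51209795e-03 -3.37266361e-04  8.21630533e-04]
 [ 7.26432249e-04 -2.65364226e-01  9.64147966e-01 -1.64092426e-01]
 [ 0.00000000e+00  0.00000000e+00  0.00000000e+00  1.00000000e+00]]
```

View pics/c.png

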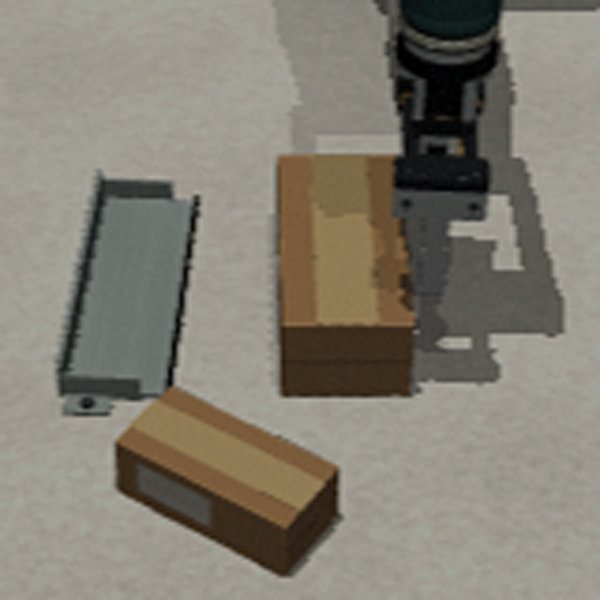

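The picture shows the left finger just behind the carton's rear-face far end (about 410,290), holder lip towards the carton, small look-alike clear. Slide now.

Call:
play_rows([
  {"linear": [-0.2, 0, 0.2], "spin": 0},
  {"linear": [-0.3, 0, 0.1], "spin": 0},
  {"linear": [-0.3, 0, 0], "spin": 0},
  {"linear": [-0.3, 0, 0], "spin": 0},
  {"linear": [-0.3, 0, 0], "spin": 0},
  {"linear": [-0.3, 0, 0], "spin": 0},
  {"linear": [-0.3, 0, 0], "spin": 0},
  {"linear": [-0.3, 0, 0], "spin": 0},
  {"linear": [-0.3, 0, 0], "spin": 0},
  {"linear": [-0.3, 0, 0], "spin": 0},
])

```text
time: 5.33
tool_pos: [0.5621, 0.1282, 0.0684]
ee_rot: [-3.141, -0.0, 1.624]
wrist_force: [-0.6, 2.2, -0.5]
width: 0.0939
```

Call:
play_rows([
  {"linear": [-0.3, 0, 0], "spin": 0},
  {"linear": [-0.3, 0, 0], "spin": 0},
  {"linear": [-0.3, 0, 0], "spin": 0},
  {"linear": [-0.3, 0, 0], "spin": 0},
  {"linear": [-0.3, 0, 0], "spin": 0},
  {"linear": [-0.3, 0, 0], "spin": 0},
  {"linear": [-0.3, 0, 0], "spin": 0},
  {"linear": [-0.3, 0, 0], "spin": 0},
  {"linear": [-0.3, 0, 0], "spin": 0},
  {"linear": [-0.3, 0, 0], "spin": 0},
  {"linear": [-0.3, 0, 0], "spin": 0},
])

```text
time: 6.25
tool_pos: [0.564, 0.095, 0.0685]
ee_rot: [-3.142, 0.0, 1.624]
wrist_force: [-0.2, 2.3, -0.1]
width: 0.0943
```

```bash
python3 - <<'E'
from h import *
print(robot.get_obs()['wrist_force'],robot.get_obs()['tool_pos'])
p=eyes.snapshot('top')
A=cv2.resize(p['frame'][180:300,230:390],(800,600),interpolation=cv2.INTER_CUBIC)
save({'frame':A},'d.png')
E
```

```text
[-0.17278099  2.27736943 -0.09842028] [0.56399761 0.09499115 0.06845779]
```

View pics/d.png

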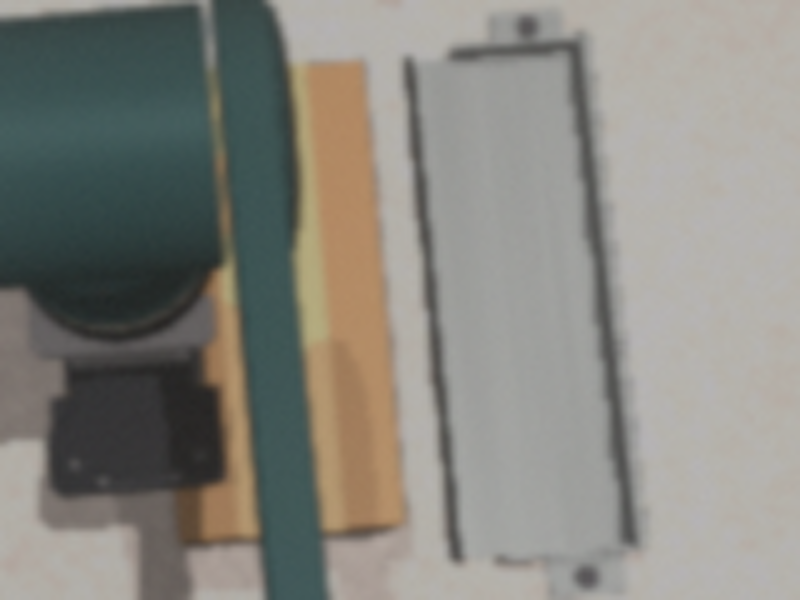

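```bash
cat >> h.py <<'E'
L=np.array([0.5688,-0.0395,0]); n=np.array([.054,-.9985,0]); a=np.array([.9985,.054,0])
def rel(P): d=np.array(P)-L; return np.round([d@n*1e3,d@a*1e3,P[2]*1e3],1)
E
python3 - <<'E'
from h import *
p=eyes.snapshot('top')
f=lambda u,v,z: onz(p,230+u/5-.4,180+v/5-.4,z)
for q in [(365,62),(402,524)]: print(rel(f(*q,.075)))
for q in [(405,58),(452,560)]: print(rel(f(*q,.01)))
print(rel(robot.get_obs()['tool_pos']))
E
```

```text
[-24.2 103.7  75. ]
[ -26.5 -103.8   75. ]
[  0.5 120.4  10. ]
[   0.  -120.4   10. ]
[-133.9    2.5   68.4]
```

The carton is now nearly square (front edge 365,62 to 402,524; 25 mm from the lip, 0.6° off) and laterally centred.

Call:
play_rows([
  {"linear": [-0.3, 0, 0], "spin": 0},
  {"linear": [-0.3, 0, 0], "spin": 0},
  {"linear": [-0.3, 0, 0], "spin": 0},
  {"linear": [-0.3, 0, 0], "spin": 0},
  {"linear": [-0.3, 0, 0], "spin": 0},
  {"linear": [-0.3, 0, 0], "spin": 0},
  {"linear": [-0.3, 0, 0], "spin": 0},
  {"linear": [-0.15, 0, 0], "spin": 0},
  {"linear": [-0.1, 0, 0], "spin": 0},
])

```text
time: 7.1
tool_pos: [0.5653, 0.0715, 0.0685]
ee_rot: [3.142, 0.0, 1.623]
wrist_force: [-0.7, 3.6, -0.7]
width: 0.0937
```

Call:
play_rows([
  {"linear": [-0.1, 0, 0], "spin": 0},
  {"linear": [-0.1, 0, 0], "spin": 0},
])

```text
time: 7.27
tool_pos: [0.5653, 0.0702, 0.0686]
ee_rot: [-3.142, -0.001, 1.624]
wrist_force: [-1.5, 4.6, 0.6]
width: 0.0948
```

```bash
cat > arc.py <<'E'
import numpy as np
from scipy.optimize import brentq
def est(u,w):  # fingertip front corner (mm, holder) -> tilt deg, distance below edge
    g=lambda t:-u*np.cos(t)+(w-10)*np.sin(t)-100
    ts=np.radians(np.arange(-3,80,.25)); best=[brentq(g,x,y) for x,y in zip(ts,ts[1:]) if g(x)*g(y)<=0]
    return [(round(np.degrees(t),1),round(65-(u*np.sin(t)+(w-10)*np.cos(t)),1)) for t in best]
def tip(th,d):
    t=np.radians(th); return np.array([-100*np.cos(t)+(65-d)*np.sin(t),10+100*np.sin(t)+(65-d)*np.cos(t)])
E
python3 - <<'E'
from arc import *
o=tip(0,20.5)
for th in range(2,66,2):
    p=tip(th,20.5-th/6); print(th,np.round(p,1),'row x %.2f z %.2f'%tuple(-(p-o)/10)); o=p
E
```

```text
2 [-98.4  58.3] row x -0.16 z -0.38
4 [-96.6  62. ] row x -0.18 z -0.37
6 [-94.7  65.7] row x -0.19 z -0.37
8 [-92.6  69.3] row x -0.20 z -0.36
10 [-90.5  72.8] row x -0.22 z -0.35
12 [-88.1  76.3] row x -0.23 z -0.34
14 [-85.7  79.6] row x -0.24 z -0.34
16 [-83.1  82.9] row x -0.26 z -0.33
18 [-80.4  86.1] row x -0.27 z -0.32
20 [-77.6  89.2] row x -0.28 z -0.31
22 [-74.7  92.1] row x -0.29 z -0.30
24 [-71.6  95. ] row x -0.30 z -0.29
26 [-68.5  97.7] row x -0.32 z -0.27
28 [-65.2 100.4] row x -0.33 z -0.26
30 [-61.9 102.9] row x -0.34 z -0.25
32 [-58.4 105.3] row x -0.35 z -0.24
34 [-54.9 107.5] row x -0.35 z -0.23
36 [-51.2 109.6] row x -0.36 z -0.21
38 [-47.5 111.6] row x -0.37 z -0.20
40 [-43.7 113.5] row x -0.38 z -0.19
42 [-39.9 115.2] row x -0.39 z -0.17
44 [-35.9 116.8] row x -0.39 z -0.16
46 [-31.9 118.2] row x -0.40 z -0.14
48 [-27.9 119.4] row x -0.40 z -0.13
50 [-23.8 120.6] row x -0.41 z -0.11
52 [-19.7 121.5] row x -0.41 z -0.10
54 [-15.5 122.3] row x -0.42 z -0.08
56 [-11.3 123. ] row x -0.42 z -0.07
58 [ -7.1 123.5] row x -0.42 z -0.05
60 [ -2.8 123.9] row x -0.43 z -0.03
62 [  1.5 124. ] row x -0.43 z -0.02
64 [  5.7 124.1] row x -0.43 z -0.00
```

Call:
play_rows([
  {"linear": [-0.15, 0, -0.1], "spin": 0},
  {"linear": [-0.16, 0, -0.3], "spin": 0},
  {"linear": [-0.18, 0, -0.35], "spin": 0},
  {"linear": [-0.19, 0, -0.35], "spin": 0},
])

```text
time: 7.6
tool_pos: [0.5656, 0.0637, 0.0797]
ee_rot: [-3.141, -0.001, 1.624]
wrist_force: [0.1, 3.8, 0.6]
width: 0.094
```

```bash
python3 - <<'E'
from h import *
from arc import est
s=robot.get_obs();r=rel(s['tool_pos']);print(r,s['wrist_force'],s['wrist_torque'],est(r[0]+9.3,r[2]-14))
p=eyes.snapshot('scene')
A=cv2.resize(p['frame'][170:290,210:370],(800,600),interpolation=cv2.INTER_CUBIC)
save({'frame':A},'e.png')
E
```

```text
[-103.3    2.3   79.7] [0.09572096 3.81858174 0.63859309] [ 0.80020558  0.00265434 -0.00896535] [(np.float64(6.9), np.float64(21.0)), (np.float64(54.4), np.float64(109.0))]
```

View pics/e.png

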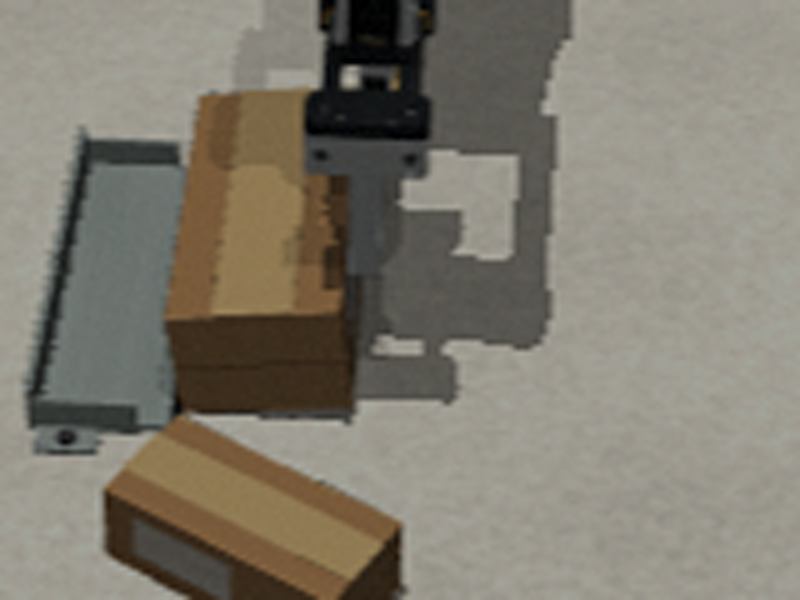

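Tipping has begun (about 5°: the rear bottom edge lifts at 350,415). Continue round the lip.

Call:
play_rows([
  {"linear": [-0.2, 0, -0.4], "spin": 0},
  {"linear": [-0.21, 0, -0.4], "spin": 0},
  {"linear": [-0.23, 0, -0.38], "spin": 0},
  {"linear": [-0.24, 0, -0.36], "spin": 0},
  {"linear": [-0.26, 0, -0.34], "spin": 0},
  {"linear": [-0.27, 0, -0.32], "spin": 0},
])

```text
time: 8.15
tool_pos: [0.5665, 0.0483, 0.1018]
ee_rot: [3.141, 0.001, 1.623]
wrist_force: [-0.2, 2.2, -0.8]
width: 0.0937
```

```bash
cat > st.py <<'E'
from h import *
from arc import est
s=robot.get_obs();r=rel(s['tool_pos']);print(r,s['wrist_force'],s['wrist_torque'],est(r[0]+9.3,r[2]-14))
E
python3 st.py
```

```text
[-87.8   2.5 101.8] [-0.23113313  2.17232101 -0.75125287] [ 0.33112919 -0.0513633   0.06541788] [(np.float64(19.5), np.float64(17.9)), (np.float64(69.9), np.float64(112.1))]
```

Call:
play_rows([
  {"linear": [-0.29, 0, -0.31], "spin": 0},
  {"linear": [-0.3, 0, -0.3], "spin": 0},
  {"linear": [-0.32, 0, -0.29], "spin": 0},
  {"linear": [-0.33, 0, -0.28], "spin": 0},
  {"linear": [-0.34, 0, -0.26], "spin": 0},
  {"linear": [-0.35, 0, -0.25], "spin": 0},
  {"linear": [-0.35, 0, -0.24], "spin": 0},
  {"linear": [-0.36, 0, -0.22], "spin": 0},
])

```text
time: 8.82
tool_pos: [0.5679, 0.0221, 0.1233]
ee_rot: [3.141, 0.0, 1.624]
wrist_force: [0.8, 1.5, 0.2]
width: 0.0942
```

```bash
python3 st.py; python3 - <<'E'
from h import *
p=eyes.snapshot('scene')
A=cv2.resize(p['frame'][170:290,210:370],(800,600),interpolation=cv2.INTER_CUBIC)
save({'frame':A},'f.png')
E
```

```text
[-61.6   2.4 123.3] [0.75072378 1.45646396 0.15177407] [ 0.22412529 -0.07255668 -0.030387  ] [(np.float64(35.2), np.float64(14.1))]
```

View pics/f.png

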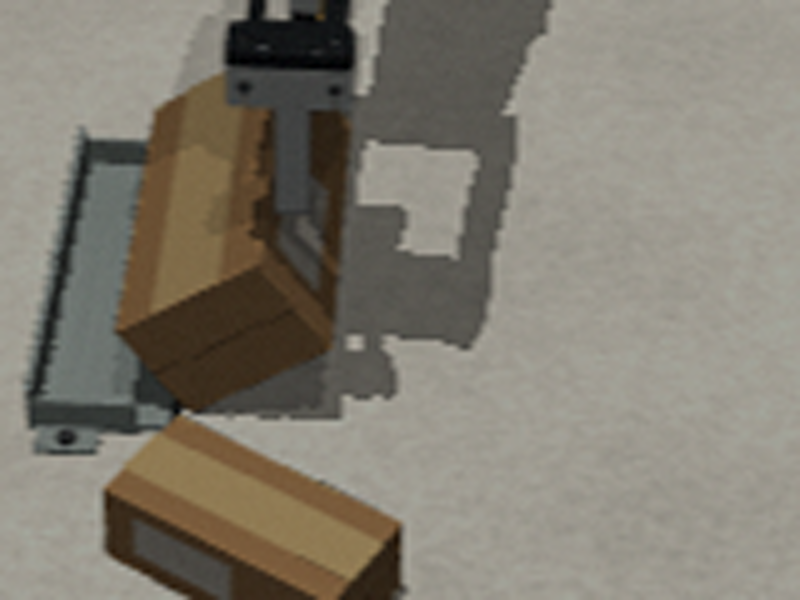

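Well on its way (about 35°, finger high on the rear face at 295,205). Continue to past 60°.

Call:
play_rows([
  {"linear": [-0.36, 0, -0.21], "spin": 0},
  {"linear": [-0.37, 0, -0.2], "spin": 0},
  {"linear": [-0.38, 0, -0.18], "spin": 0},
  {"linear": [-0.39, 0, -0.17], "spin": 0},
  {"linear": [-0.39, 0, -0.16], "spin": 0},
  {"linear": [-0.4, 0, -0.14], "spin": 0},
  {"linear": [-0.4, 0, -0.13], "spin": 0},
  {"linear": [-0.41, 0, -0.11], "spin": 0},
  {"linear": [-0.41, 0, -0.1], "spin": 0},
])

```text
time: 9.62
tool_pos: [0.5698, -0.013, 0.1371]
ee_rot: [3.142, 0.0, 1.624]
wrist_force: [-1.3, 0.7, -0.2]
width: 0.0937
```

```bash
python3 st.py
```

```text
[-26.4   2.4 137.1] [-1.25711396  0.73348436 -0.2267854 ] [ 0.08119167 -0.1225048   0.02304309] [(np.float64(52.4), np.float64(9.5))]
```

Call:
play_rows([
  {"linear": [-0.41, 0, -0.06], "spin": 0},
  {"linear": [-0.42, 0, -0.04], "spin": 0},
  {"linear": [-0.42, 0, -0.02], "spin": 0},
  {"linear": [-0.42, 0, 0], "spin": 0},
  {"linear": [-0.4, 0, 0], "spin": 0},
  {"linear": [-0.4, 0, 0], "spin": 0},
  {"linear": [-0.4, 0, 0], "spin": 0},
])

```text
time: 10.2
tool_pos: [0.5713, -0.0416, 0.1381]
ee_rot: [3.142, 0.0, 1.624]
wrist_force: [0.2, -0.7, -0.2]
width: 0.094
```

```bash
python3 st.py; python3 - <<'E'
from h import *
p=eyes.snapshot('scene')
A=cv2.resize(p['frame'][170:290,210:370],(800,600),interpolation=cv2.INTER_CUBIC)
save({'frame':A},'g.png')
E
```

```text
[  2.3   2.4 138.1] [ 0.17310986 -0.74978668 -0.21771546] [-0.00494381 -0.06742582  0.02181217] [(np.float64(66.5), np.float64(8.8))]
```

View pics/g.png

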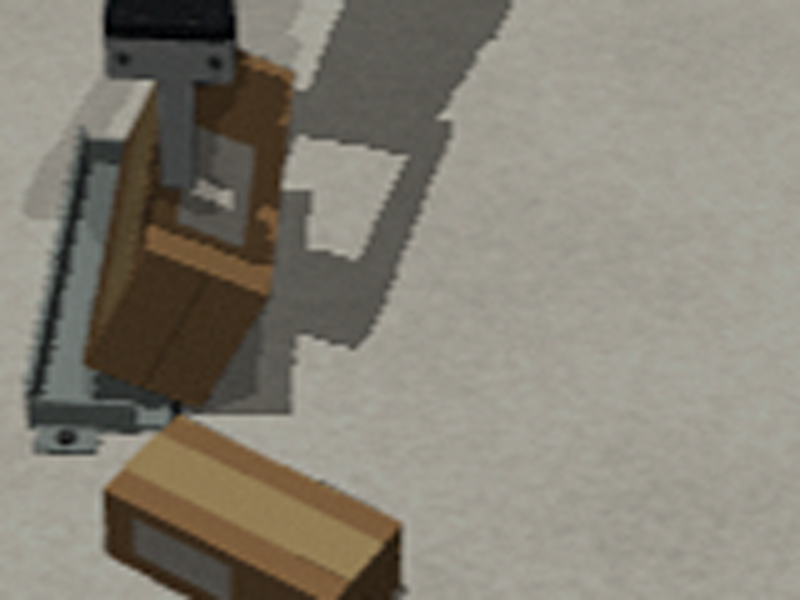

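It is at about 65°, on the point of falling in. A little further, then wait.

Call:
play_rows([
  {"linear": [-0.3, 0, -0.05], "spin": 0},
  {"linear": [-0.3, 0, -0.05], "spin": 0},
  {"linear": [0, 0, 0], "spin": 0},
  {"linear": [0, 0, 0], "spin": 0},
  {"linear": [0, 0, 0], "spin": 0},
  {"linear": [0, 0, 0], "spin": 0},
  {"linear": [0, 0, 0], "spin": 0},
  {"linear": [0, 0, 0], "spin": 0},
])

```text
time: 10.92
tool_pos: [0.5715, -0.047, 0.1391]
ee_rot: [-3.142, 0.0, 1.624]
wrist_force: [-0.2, -0.6, 0.4]
width: 0.0943
```

```bash
python3 st.py; python3 - <<'E'
from h import *
p=eyes.snapshot('scene')
A=cv2.resize(p['frame'][170:290,210:370],(800,600),interpolation=cv2.INTER_CUBIC)
save({'frame':A},'i.png')
E
```

```text
[  7.6   2.3 139.1] [-0.22720272 -0.56369678  0.40138404] [-0.13160793 -0.07258044  0.04774312] [(np.float64(67.6), np.float64(5.6))]
```

View pics/i.png

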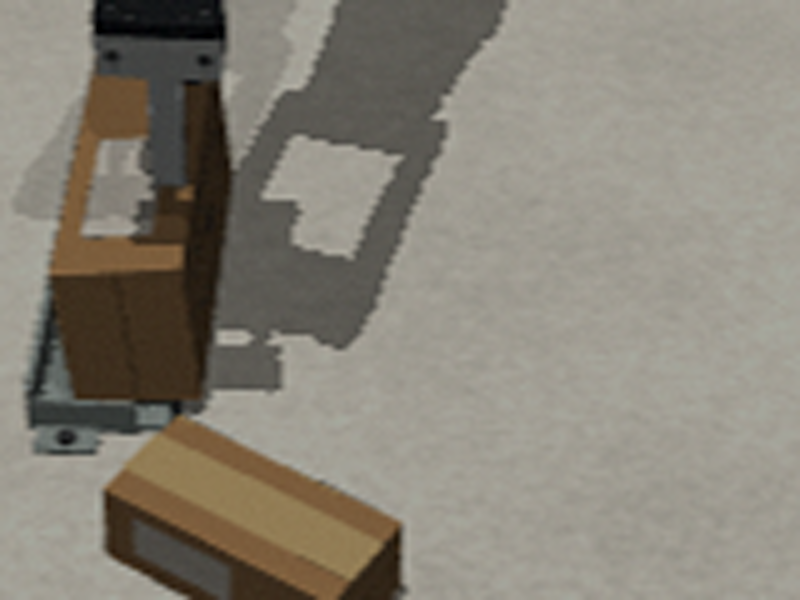

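It has fallen in: leaning back, tear-out panel out (right), still on the lip. Now retreat, go down and push low.

Call:
play_rows([
  {"linear": [0, 0, -1.0], "spin": 0},
  {"linear": [2.5, 0, 0], "spin": 0},
  {"linear": [2.5, 0, 0], "spin": 0},
  {"linear": [2.5, 0, 0], "spin": 0},
  {"linear": [0, 0, 0], "spin": 0},
  {"linear": [0, 0, 3.5], "spin": 0},
  {"linear": [0, 0, 3.5], "spin": 0},
  {"linear": [0, 0, 3.0], "spin": 0},
  {"linear": [0, 0, 0.7], "spin": 0},
  {"linear": [0, 0, 0], "spin": 0},
])

```text
time: 11.8
tool_pos: [0.5655, 0.0274, 0.0396]
ee_rot: [-3.135, -0.0, 1.623]
wrist_force: [0.3, 0.4, 0.2]
width: 0.0943
```

Call:
play_rows([
  {"linear": [-0.5, 0, 0], "spin": 0},
  {"linear": [-0.5, 0, 0], "spin": 0},
  {"linear": [-0.5, 0, 0], "spin": 0},
  {"linear": [-0.5, 0, 0], "spin": 0},
  {"linear": [-0.5, 0, 0], "spin": 0},
  {"linear": [-0.5, 0, 0], "spin": 0},
  {"linear": [-0.2, 0, 0], "spin": 0},
  {"linear": [-0.2, 0, 0], "spin": 0},
  {"linear": [0, 0, 0], "spin": 0},
])

```text
time: 12.55
tool_pos: [0.5694, -0.0066, 0.0421]
ee_rot: [-3.141, 0.0, 1.623]
wrist_force: [-0.9, -0.4, 1.0]
width: 0.094
```

```bash
python3 st.py
```

```text
[-32.9   2.3  42.1] [-0.93406547 -0.41180118  1.02967544] [-0.02245474 -0.11178016  0.00504435] []
```

Call:
play_rows([
  {"linear": [-0.2, 0, 0], "spin": 0},
  {"linear": [-0.2, 0, 0], "spin": 0},
  {"linear": [-0.2, 0, 0], "spin": 0},
  {"linear": [-0.2, 0, 0], "spin": 0},
  {"linear": [-0.2, 0, 0], "spin": 0},
  {"linear": [-0.2, 0, 0], "spin": 0},
  {"linear": [-0.2, 0, 0], "spin": 0},
  {"linear": [-0.2, 0, 0], "spin": 0},
])

```text
time: 13.22
tool_pos: [0.57, -0.0217, 0.0418]
ee_rot: [-3.141, -0.001, 1.624]
wrist_force: [-0.2, 2.3, -1.4]
width: 0.094
```

Call:
play_rows([
  {"linear": [-0.1, 0, 0], "spin": 0},
  {"linear": [-0.1, 0, 0], "spin": 0},
  {"linear": [-0.1, 0, 0], "spin": 0},
  {"linear": [-0.1, 0, 0], "spin": 0},
])

```text
time: 13.55
tool_pos: [0.5703, -0.0261, 0.042]
ee_rot: [-3.141, -0.0, 1.624]
wrist_force: [-0.6, 1.7, -0.7]
width: 0.094
```

Call:
play_rows([
  {"linear": [-0.1, 0, 0], "spin": 0},
  {"linear": [-0.1, 0, 0], "spin": 0},
  {"linear": [-0.1, 0, 0], "spin": 0},
  {"linear": [-0.1, 0, 0], "spin": 0},
])

```text
time: 13.88
tool_pos: [0.5707, -0.0302, 0.0422]
ee_rot: [3.142, 0.0, 1.624]
wrist_force: [-0.4, 1.6, -1.6]
width: 0.0942
```

Call:
play_rows([
  {"linear": [-0.1, 0, 0], "spin": 0},
  {"linear": [-0.1, 0, 0], "spin": 0},
])

```text
time: 14.05
tool_pos: [0.5708, -0.0322, 0.0422]
ee_rot: [3.142, 0.0, 1.624]
wrist_force: [0.5, 1.9, -0.9]
width: 0.094
```

```bash
python3 st.py; python3 - <<'E'
from h import *
p=eyes.snapshot('scene')
A=cv2.resize(p['frame'][170:290,210:370],(800,600),interpolation=cv2.INTER_CUBIC)
save({'frame':A},'j.png')
E
```

```text
[-7.1  2.4 42.2] [ 0.46694774  1.89291015 -0.89318262] [ 0.37224735 -0.06842725 -0.01361127] []
```

View pics/j.png

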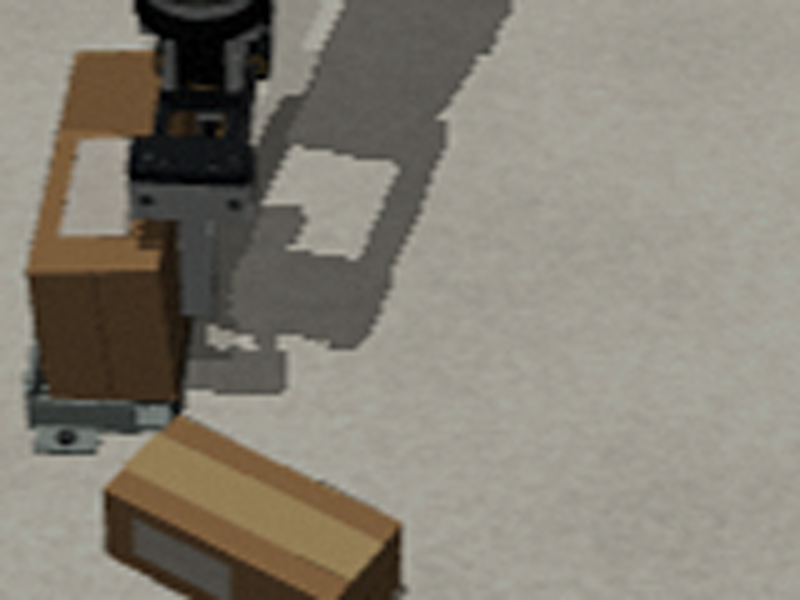

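Nearly home: the carton slides in squarely, still on the lip. Millimetre steps now.

Call:
play_rows([
  {"linear": [-0.1, 0, 0], "spin": 0},
  {"linear": [-0.1, 0, 0], "spin": 0},
])

```text
time: 14.27
tool_pos: [0.5709, -0.0342, 0.0422]
ee_rot: [3.142, 0.0, 1.624]
wrist_force: [0.1, 2.0, -2.0]
width: 0.0939
```

Call:
play_rows([
  {"linear": [-0.05, 0, 0], "spin": 0},
  {"linear": [-0.05, 0, 0], "spin": 0},
])

```text
time: 14.43
tool_pos: [0.571, -0.0353, 0.0423]
ee_rot: [3.141, 0.0, 1.624]
wrist_force: [-0.7, 2.9, -0.3]
width: 0.0938
```

Call:
play_rows([
  {"linear": [-0.05, 0, 0], "spin": 0},
  {"linear": [-0.05, 0, 0], "spin": 0},
])

```text
time: 14.6
tool_pos: [0.5711, -0.036, 0.0423]
ee_rot: [3.141, -0.0, 1.624]
wrist_force: [-0.4, 2.3, -0.0]
width: 0.0936
```

Call:
play_rows([
  {"linear": [-0.07, 0, 0], "spin": 0},
  {"linear": [-0.07, 0, 0], "spin": 0},
])

```text
time: 14.77
tool_pos: [0.5711, -0.0371, 0.0424]
ee_rot: [3.141, -0.001, 1.624]
wrist_force: [-1.2, 5.0, 0.3]
width: 0.0942
```

Call:
play_rows([
  {"linear": [-0.05, 0, 0], "spin": 0},
  {"linear": [-0.05, 0, 0], "spin": 0},
])

```text
time: 14.93
tool_pos: [0.571, -0.0372, 0.0425]
ee_rot: [3.142, -0.002, 1.625]
wrist_force: [-1.7, 7.5, 2.4]
width: 0.0941
```

```bash
python3 st.py; python3 - <<'E'
from h import *
p=eyes.snapshot('scene'); t=eyes.snapshot('top')
A=cv2.resize(p['frame'][170:290,210:370],(800,600),interpolation=cv2.INTER_CUBIC)
save({'frame':A},'k.png');save(t,'kt.png')
a,b=[cv2.cvtColor(cv2.imread('pics/'+x),cv2.COLOR_BGR2GRAY)[300:420,20:160] for x in('j.png','k.png')]
print(cv2.phaseCorrelate(a.astype('f4'),b.astype('f4')))
E
```

```text
[-2.2  2.3 42.5] [-1.66784469  7.54298648  2.41630402] [ 1.00876132 -0.04863057  0.2563977 ] []
((-0.056956992661369554, 0.1223240398464398), 0.5954143855306837)
```

Call:
play_rows([
  {"linear": [0, 0, 0], "spin": 0},
  {"linear": [-0.04, 0, 0], "spin": 0},
])

```text
time: 15.2
tool_pos: [0.571, -0.0372, 0.0426]
ee_rot: [3.141, -0.003, 1.625]
wrist_force: [-1.9, 6.7, 2.0]
width: 0.094
```

```bash
python3 st.py
```

```text
[-2.2  2.4 42.6] [-1.86412677  6.71935305  1.95367339] [1.1088123  0.04050062 0.18221641] []
```

View pics/k.png

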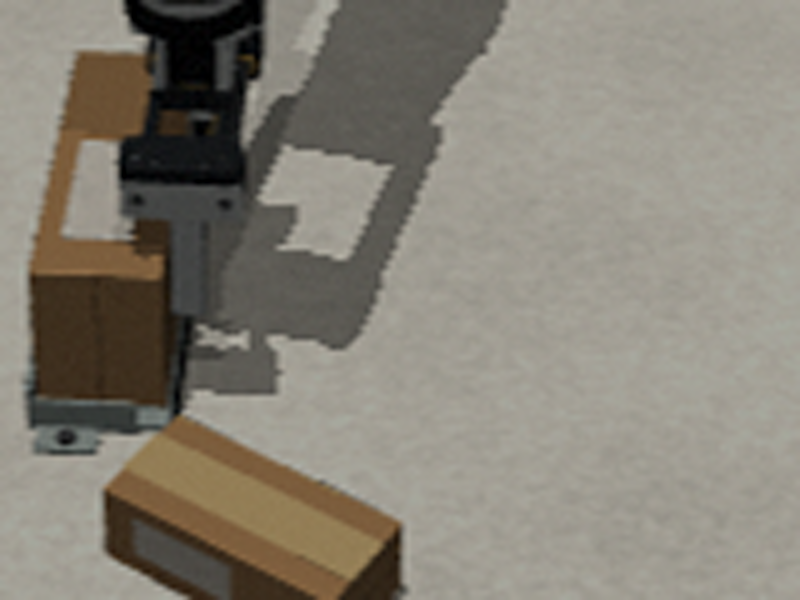

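It looks seated: end face upright, dark lip now visible in front of the carton (185,350). Back off and measure.

Call:
play_rows([
  {"linear": [0.2, 0, 0], "spin": 0},
  {"linear": [0.8, 0, 0], "spin": 0},
  {"linear": [2.5, 0, 0], "spin": 0},
  {"linear": [3, 0, 0], "spin": 0},
  {"linear": [3, 0, 0], "spin": 0},
  {"linear": [3, 0, -3], "spin": 0},
  {"linear": [2, 0, -3.5], "spin": 0},
  {"linear": [2, 0, -3.5], "spin": 0},
  {"linear": [1, -3, -2], "spin": 0},
  {"linear": [0, -3.5, 0], "spin": 0},
  {"linear": [0, -3.5, 0], "spin": 0},
  {"linear": [0, 0, 0], "spin": 0},
])

```text
time: 16.2
tool_pos: [0.4564, 0.1298, 0.161]
ee_rot: [-3.138, 0.002, 1.625]
wrist_force: [0.6, -0.4, -0.8]
width: 0.0939
```

```bash
python3 - <<'E'
from h import *
s=robot.get_obs(); print(s['tool_pos'],s['wrist_force'])
t=eyes.snapshot('top'); p=eyes.snapshot('scene')
# predicted carton corners if seated (z 4..104) and if still on the lip (front bottom 10)
def box(u0,zf,tilt,y0=2.4):
    c,sn=np.cos(tilt),np.sin(tilt); P=[]
    for y in(-105,105):
        for x,z in((0,0),(75,0),(75,100),(0,100)):
            u=u0+x*c+z*sn; w=zf-x*sn+z*c
            P.append(L+n*u/1e3+a*(y+y0)/1e3+[0,0,w/1e3])
    return np.array(P)
out=[]
for pic,(r0,c0) in((t,(180,230)),(p,(170,210))):
    A=cv2.resize(pic['frame'][r0:r0+120,c0:c0+160],(800,600),interpolation=cv2.INTER_CUBIC); S=A
    for B,col in((box(6,4,0),(0,255,0)),(box(6,10,np.radians(4.6)),(255,0,0))):
        q=((proj(pic,B)-[c0,r0]+.5)*5).astype(int)
        for i in range(4):
            for k in((i,(i+1)%4),(4+i,4+(i+1)%4),(i,4+i)): cv2.line(S,tuple(map(int,q[k[0]])),tuple(map(int,q[k[1]])),col,1)
    out.append(S[:,:560] if pic is t else S[:,:400])
M=np.hstack(out); M=cv2.resize(M,(800,int(600*800/M.shape[1]))); print(M.shape); save({'frame':M},'l.png')
for pic in (t,):
    for k in ['tube_rack','tip_box','jar']:
        print(k,[np.round(x['box']) for x in finder.silhouettes(pic,k)[:1]])
E
```

```text
[0.45643254 0.1297997  0.16097233] [ 0.62680553 -0.41006988 -0.79815567]
(500, 800, 3)
tube_rack [array([124., 252.,  46., 104.])]
tip_box [array([447., 218.,  55.,  60.])]
jar [array([456., 300.,  57.,  49.])]
```

View pics/l.png

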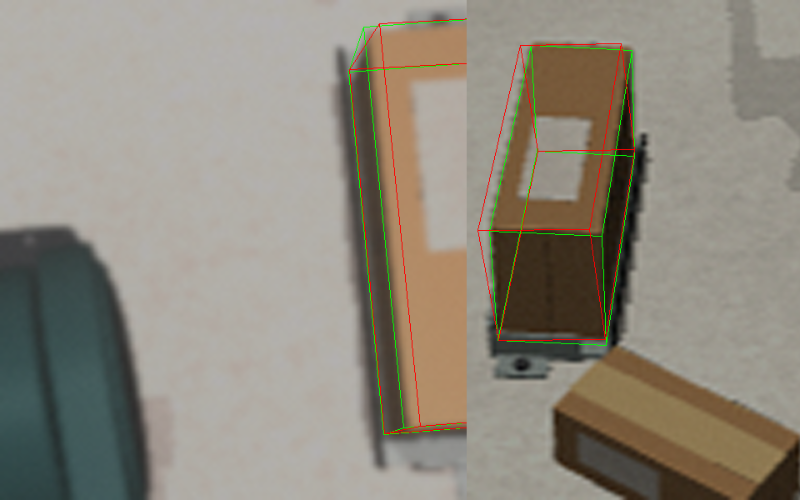

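```bash
python3 - <<'E'
from h import *
t=eyes.snapshot('top'); p=eyes.snapshot('scene')
np.savez('cal.npz',**{f'{n}_{k}':v[k] for n,v in(('t',t),('p',p)) for k in('fx','fy','cx','cy','rvec','tvec')})
A=cv2.resize(t['frame'][180:300,305:375],(350,600),interpolation=cv2.INTER_CUBIC)
B=cv2.resize(p['frame'][176:266,208:268],(400,600),interpolation=cv2.INTER_CUBIC)
save({'frame':np.hstack([A,B])},'m.png')
E
```

```text
(no output)
```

View pics/m.png

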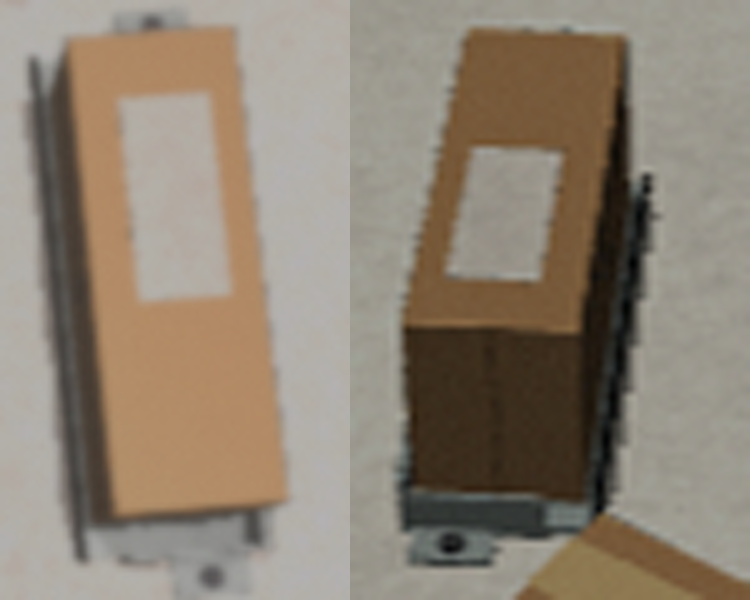

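```bash
python3 - <<'E'
from h import *
from scipy.optimize import least_squares
z=np.load('cal.npz'); C={n:{k:z[f'{n}_{k}'] for k in('fx','fy','cx','cy','rvec','tvec')} for n in'tp'}
tA=np.array([(68,40),(235,30),(287,502),(116,515)])/5+[305,180]-.4
tB=(np.array([(468,30),(624,38),(581,331),(404,325)])-[350,0])/6.667+[208,176]-.4
def pts(q):
    u0,zf,t,y0,ya=q; c,s=np.cos(t),np.sin(t); P=[]
    for x,y in((0,105),(75,105),(75,-105),(0,-105)):
        u=u0+x*c+100*s-y*ya; P.append(L+(n*u+a*(y+y0+x*ya)+np.array([0,0,zf-x*s+100*c]))/1e3)
    return np.array(P)
A=pts  # order: front far, back far, back near, front near
def res(q,which='tp'):
    P=pts(q); r=[]
    if 't' in which: r.append(proj(C['t'],P)-tA)
    if 'p' in which: r.append(proj(C['p'],P[[1,0,3,2]])-tB)
    return np.concatenate(r).ravel()
f=least_squares(res,[5,5,0.02,2,0]); print(np.round(f.x[[0,1,3]],1),np.degrees(f.x[[2,4]]),'cost',f.cost)
for name,zf,t in(('seated',4,0),('lip',10,np.radians(4.6))):
    g=least_squares(lambda r:res([r[0],zf,t,r[1],r[2]]),[5,2,0]); print(name,g.x,g.cost)
E
```

```text
[ 6.7  4.5 -6.1] [0.12390897 3.12069589] cost 4035.2332467945175
seated [ 7.00562832 -6.19350699  0.05452125] 4035.2576926142265
lip [-1.14265503 -5.82908285  0.05346983] 4037.298261158183
```

```bash
python3 - <<'E'
from h import *
from scipy.optimize import least_squares
z=np.load('cal.npz'); C={n:{k:z[f'{n}_{k}'] for k in('fx','fy','cx','cy','rvec','tvec')} for n in'tp'}
tA=np.array([(68,40),(235,30),(287,502),(116,515)])/5+[305,180]-.4
tB=(np.array([(468,30),(624,38),(581,331),(404,325)])-[350,0])/6.667+[208,176]-.4
def pts(q):
    u0,zf,t,y0,ya=q; c,s=np.cos(t),np.sin(t); P=[]
    for x,y in((0,105),(75,105),(75,-105),(0,-105)):
        u=u0+x*c+100*s-y*ya; P.append(L+(n*u+a*(y+y0+x*ya)+np.array([0,0,zf-x*s+100*c]))/1e3)
    return np.array(P)
def res(q): P=pts(q); return np.concatenate([proj(C['t'],P)-tA,proj(C['p'],P[[2,3,0,1]])-tB]).ravel()
f=least_squares(res,[5,5,0.02,2,0]); print(np.round(f.x[[0,1,3]],1),np.degrees(f.x[[2,4]]),'cost',f.cost)
for name,zf,t in(('seated',4,0),('lip',10,np.radians(4.6))):
    g=least_squares(lambda r:res([r[0],zf,t,r[1],r[2]]),[5,2,0]); print(name,g.x,g.cost,np.round(g.fun,1))
E
```

```text
[ 5.2  4.2 -0.4] [1.18033356 0.06635788] cost 2.5804319960549833
seated [ 7.15545240e+00 -3.85090775e-01  1.35147194e-03] 2.724960457006693 [-0.8 -0.3 -0.4 -0.9  0.4  0.6 -0.7  0.8 -0.7 -0.2  0.2 -0.3 -0.6  0.3
 -1.  -0.1]
lip [-9.91570416e-01 -4.63986089e-02  5.05086473e-04] 4.947975438340437 [-0.6 -1.1 -0.6 -1.   0.1  0.4 -0.5  0.6 -0.5 -0.   0.3 -1.8 -0.6 -1.2
 -0.9  0.1]
```

```bash
python3 -c "
from bench import robot; print(robot.close_job())"
```

```text
the job is handed in; nothing more can be done
None
```

The carton is standing in the holder behind the lip with its tear-out panel facing out, and the job is handed in. I pushed it square against the lip with both open fingers, then tipped it over by pushing high and moving up the face. Once it had fallen over, I backed off and pushed low until it met the back plate.

What the last checks showed:
- **Seating:** A fit of the carton's top corners in both camera views puts its underside 4.2 mm above the bench, where a seated carton should be at 4 mm. Its front is 5 to 7 mm behind the lip's outer face, it is centred within 1 mm and turned by less than 0.1°.
- **Lean:** The free fit shows about 1° of lean, which is within the measuring error. Fitted as still lying on the lip, the match was clearly worse and the front position contradicted the last push.
- **Force:** Force was only read at the end of each move. The highest reading was about 7.5 N, against the back plate, so a higher moment in between would not have shown.
- **Other things on the bench:** The rack, tip box and jar appear within about 3 pixels of where they started in the top view, about what the detector itself varies by. The small carton looked unmoved in the pictures, but I did not measure it.
- **Time and clearance:** The last move ended at about 16 s, with the arm about 10 cm or more clear of the carton.

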